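# Groceries into their fitted wooden trays

## Task

Four groceries and four fitted wooden trays stand about the worktop. Put each grocery upright into the tray whose recess has its outline (small round jar, larger round tin, tall oblong box, long flat tin), so that it sits flat on the floor of the recess, and let go of it. Do not tip any of them over on the way, and leave the mug where it stands.

Things in the scene. Friction and masses are not known exactly. Their poses are not given: they have to be found in the camera images.
- spice_jar: Loose. Slim clear-glass spice jar with a black screw cap, cylinder of diameter 41, height 105 mm, 0.1 kg. Origin: centre of its underside; z up. The top of the cap is at z = 105 mm. Belongs in tray_jar.
- round_tin: Loose. Metal food tin, plain cylinder of diameter 57, height 72 mm, 0.2 kg. Origin: centre of its underside; z up. Belongs in tray_can.
- tall_box: Loose. Tall upright white and red cardboard biscuit box, 38 (its x) by 65 (its y) by 166 mm (z), 0.07 kg. Origin: centre of its underside; z up. Grip it across its 38 mm. Belongs in tray_carton, the long sides along those of the recess, either way round.
- flat_tin: Loose. Low yellow fish tin with a blue lid and rounded corners, lying flat, 63 (its x) by 105 (its y) by 25 mm high (z); its walls taper a little, so it is 60 by 100 mm where it is gripped; 0.15 kg. Origin: centre of its underside; z up. Grip it across its width (x) at the middle of its length. Belongs in tray_flat, its length along that of the tray, either way round.
- tray_jar: Fixed square pale wooden block lined with cork, 81 by 81 by 16 mm, with a round recess of diameter 55 mm in its middle, open at the top and 10 mm deep: the recess floor is 6 mm above the worktop. Origin: centre of the block's underside, on the recess axis; z up.
- tray_can: Fixed square pale wooden block lined with cork, 97 by 97 by 16 mm, with a round recess of diameter 71 mm in its middle, 10 mm deep (floor 6 mm above the worktop). Origin: centre of the block's underside, on the recess axis; z up.
- tray_carton: Fixed oblong pale wooden block lined with cork, 76 (x) by 103 (y) by 16 mm, with a rectangular recess 52 (its x) by 79 mm (its y) in its middle, 10 mm deep (floor 6 mm above the worktop). Origin: centre of the block's underside; z up.
- tray_flat: Fixed oblong pale wooden tray lined with cork, 101 (x) by 143 mm (y), floor 6 mm thick; a 12 mm wide rim, its top at 16 mm, runs along both short ends and round the corners and encloses 77 (its x) by 119 mm (its y); in the middle 83 mm of each long side there is no rim, so that fingers can reach in beside the tin down to the floor. Origin: centre of its underside; z up.
- mug: Loose bystander, not to be moved. White mug with small green leaves, diameter 78, height 101 mm, 116 mm over its handle. Origin: middle of that 116 mm length (y), on the worktop; z up; it reaches 58 mm either way along y and 39 mm along x.
Mind the look-alikes: they are no part of the job. Of the things shaped like the tall_box, the white one is meant. What is shaped like the round_tin but green is not meant.

How it is judged (in metres and radians):
At the end, for the whole second after the job is handed in: Each grocery stands in its own tray: its underside within 12 mm of the tray's centre seen from above and less than 10 mm above the tray's underside (the recess floor is at 6 mm), tilted less than 0.1 rad, at rest and released; the mug is within 30 mm of where it stood (horizontal distance between spice_jar and tray_jar below 0.012 m and z of spice_jar in the frame of tray_jar below 0.01 m and angle between each of spice_jar, round_tin, tall_box, flat_tin's own z axis and vertical below 0.1 rad and linear speed of each of spice_jar, round_tin, tall_box, flat_tin below 0.02 m/s and contact force between each of spice_jar, round_tin, tall_box, flat_tin and the fingers below 0.05 N and horizontal distance between round_tin and tray_can below 0.012 m and z of round_tin in the frame of tray_can below 0.01 m and horizontal distance between tall_box and tray_carton below 0.012 m and z of tall_box in the frame of tray_carton below 0.01 m and horizontal distance between flat_tin and tray_flat below 0.012 m and z of flat_tin in the frame of tray_flat below 0.01 m and distance of mug from where it was at the start of the episode below 0.03 m); the robot touches nothing.
It fails at once if the mug is pushed more than 30 mm (distance of mug from where it was at the start of the episode above 0.03 m).
It fails at once if the spice jar is tipped over (more than 0.7 rad) (angle between spice_jar's own z axis and vertical above 0.7 rad).
It fails at once if the round tin is tipped over (more than 0.7 rad) (angle between round_tin's own z axis and vertical above 0.7 rad).
It fails at once if the tall box is tipped over (more than 0.7 rad) (angle between tall_box's own z axis and vertical above 0.7 rad).
It fails at once if the flat tin is tipped over (more than 0.7 rad) (angle between flat_tin's own z axis and vertical above 0.7 rad).
It also fails if it takes over 112 s, if anything falls off the work surface, if the arm or the gripper's body presses on something with over 40 N, if the wrist force passes 120 N, or if a joint passes its speed limit or range.

## Robot

A 6-joint arm with a two-finger parallel gripper is mounted at the origin on a cart in front of the work surface, level with it; the furniture and walls round the work are solid. World frame = base frame: x ahead of the robot, y to its left, z up, the work surface at z = 0. Lengths are in mm, angles in rad, forces in N, time in s.
With the tool pointing down it reaches from about 350 to 875 mm from the base axis. Payload 4.2 kg.
Tool frame: the origin (TCP) lies at the very end of the fingers, on their centre line; the grasp point (between the pads) lies 19 mm behind it (pinch_z is the distance from the TCP to the grasp point, in mm); z points along the fingers, y is the line along which they close (so a half turn about z gives the same grasp; the last joint's range is limited). The gripper opens to 85 mm and grips with 20 to 120 N. Pads are 22 mm wide; open, the fingers measure 114 mm over their backs; the gripper's body (76 mm by 85 mm) begins 54 mm behind the grasp point. The pads swing forward as they close: fully open they stand 13 mm farther back than shut.
Start: joints at [-1.044, 0.385, 0.008, 0, -1.194, -0.259], TCP at [165.398, -602.696, 231.312] pointing down, gripper open.
Joint ranges: [-3.14, 3.14], [-1.21, 2.06], [-1.07, 1.41], [-3.16, 2.05], [-2.99, -0.16], [-3.1, 3.1]. Speed limits (rad/s): [2.79, 2.79, 3.14, 3.14, 3.14, 3.14].

## Interface

Orientations are given as a unit quaternion [x, y, z, w].
In Python, from bench import * gives the robot as it stands.
- The arm moves only by the tool arm_command, never from a script. Its argument "steps" is one flat list of numbers, 4 for each row, row after row: the shift along the tool's x, y, z in m, then the turn about the tool's z in rad. In form: [tx, ty, tz, roll, tx, ty, tz, roll, ...]. A call has 1 to 20 rows; each row shifts and turns the commanded pose from where the row before left it, along the tool's axes as they then stand; what a row does not reach is not made up. A row lasts 1/8 s, in which the tool goes at most 62.5 mm and 10.7 degrees, less where a joint would pass 70% of its speed; a pose out of reach is approached as far as the arm can. A call with a gripper value outside its range is refused whole. "grip" is the finger opening in m, from 0 to 0.0854, set as the call begins (left out, the last holds). The fingers move at their own pace and stop on an object; the grip force is fixed at half the most. Time passes only in rows, so rows that do not move let the fingers close. It gives the time, the measured TCP pose, the force, the opening and the grip force at its end, in the units of the state.
- read_state(): the state, without advancing time (a new reading comes with each control period).
- get_image(name): name is "side" or "top" or "wrist"; returns the picture (420x560x3 uint8, red, green, blue); there is no depth.
- get_calibration(name): a dict with "camera_matrix" (3x3 intrinsics, pixels), "cam_to_world" (4x4, takes a point from camera to world coordinates). Camera axes: x right, y down, z forward; pixel columns grow to the right and rows downward; lengths in mm; the calibration is good to about 2 mm. A picture is of the moment at which its call begins: read the wrist's pose just before it. get_calibration takes no time and is no camera call; for the wrist camera it gives the pose at the moment of the call.
- job_done(): hands the job in; it is judged then, once.
The state is a dict: "clock": time; "joints": joint angles; "joint_vel": joint speeds; "joint_efforts": joint torques, N m; "position": TCP position; "ee_rot": TCP orientation; "contact_force": force on the tool from outside, world axes, zero at the start; "wrist_torque": the same for the moment, N m; "gripper_width": finger opening in mm; "grasp_force": force on a finger pad.
Only numpy, scipy, OpenCV 4.12 (cv2) and the standard library are available. Lean on these libraries where they do the work, as an engineer would, in place of code of your own. Each camera call takes 0.05 s, during which the arm holds its last target. There are 200 camera calls.

## Working session

There is one attempt and no reset: what is moved stays moved. The work goes in short steps, Python scripts to look and compute and a tool call to move; the robot and the scene stay as the last step left them, time stands still between calls to the robot, and variables do not carry over. Pictures are saved under pics/ and viewed, at most 14 in all, crops included, and the job is handed in when it is done.

Besides the shell and the picture viewer there is one more tool, called after "Request:" in YAML: its name, and indented under it one key for each argument. arm_command: Moves the arm, as the interface text tells. Its arguments: {"type":"object","properties":{"steps":{"type":"array","items":{"type":"number"}},"grip":{"type":"number"}},"required":["steps"]}

```bash
mkdir -p pics && ls && python3 - <<'E'
from bench import *
import cv2,numpy as np
for n in ("top","side"):
    im=get_image(n); cv2.imwrite(f"pics/{n}0.png",cv2.cvtColor(im,cv2.COLOR_RGB2BGR))
    c=get_calibration(n); print(n,np.round(c["camera_matrix"],1).tolist(),np.round(c["cam_to_world"],3).tolist())
c=get_calibration("wrist");print(np.round(c["cam_to_world"],3).tolist(),np.round(c["camera_matrix"],1).tolist())
s=read_state();print(s)
E
```

```text
pics
top [[502.1, 0.0, 282.2], [0.0, 502.1, 211.4], [0.0, 0.0, 1.0]] [[0.008, -0.987, 0.16, 354.766], [-1.0, -0.005, 0.022, -43.061], [-0.021, -0.16, -0.987, 1348.22], [0.0, 0.0, 0.0, 1.0]]
side [[436.2, 0.0, 283.8], [0.0, 436.2, 212.6], [0.0, 0.0, 1.0]] [[-0.985, -0.086, 0.151, 377.419], [-0.173, 0.572, -0.802, 949.07], [-0.018, -0.816, -0.578, 711.339], [0.0, 0.0, 0.0, 1.0]]
[[-0.265, 0.926, 0.269, 96.63], [0.964, 0.254, 0.076, -619.724], [0.002, 0.28, -0.96, 373.706], [0.0, 0.0, 0.0, 1.0]] [[342.1, 0.0, 279.7], [0.0, 342.1, 211.1], [0.0, 0.0, 1.0]]
{'clock': 0.1, 'joints': array([-1.04436765e+00,  3.85477126e-01,  6.75647287e-03, -4.11317025e-04,
       -1.19399409e+00, -2.58593319e-01]), 'joint_vel': array([ 0.00082729, -0.0020399 ,  0.00188982,  0.00134911, -0.00041035,
       -0.00012614]), 'joint_efforts': array([-3.79689764e-04, -3.93319023e+01,  1.88929188e+01,  4.19795796e+00,
       -2.57525418e-03,  1.11123612e-05]), 'position': array([ 165.27177088, -602.21316501,  230.33365779]), 'ee_rot': array([-1.33442516e-01,  9.91056072e-01,  9.59380753e-04, -1.90285239e-04]), 'contact_force': array([-0.37086934,  0.41928616, -0.23456493]), 'wrist_torque': array([ 0.02388733, -0.00064794, -0.00220903]), 'grasp_force': 0.0, 'gripper_width': 85.26872062775286}
```

View pics/top0.png

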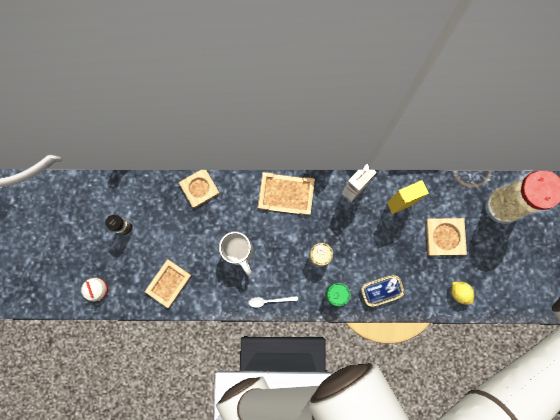

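View pics/side0.png

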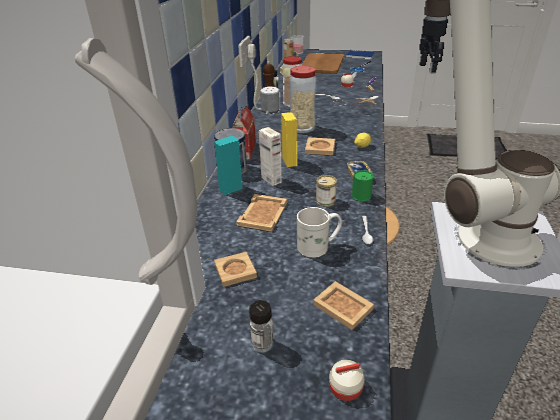

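Top view: jar (116,224), round trays (199,187) and (446,237), flat tray (287,193), carton tray (168,284), mug (237,252), tin (320,254), green tin (339,295), flat tin (383,290), white box (358,183). Side view confirms this, with the wall and a teal box behind. Next I enlarge two regions.

```bash
cat > h.py <<'E'
from bench import *
import cv2,numpy as np
def ray(n,uv,z,cal=None):
    c=cal or get_calibration(n);K=c["camera_matrix"];T=c["cam_to_world"]
    uv=np.atleast_2d(np.array(uv,float));d=(np.linalg.inv(K)@np.c_[uv,np.ones(len(uv))].T).T@T[:3,:3].T
    o=T[:3,3];return o+d*((z-o[2])/d[:,2])[:,None]
def proj(n,P,cal=None):
    c=cal or get_calibration(n);T=np.linalg.inv(c["cam_to_world"]);P=np.atleast_2d(P)
    q=(P@T[:3,:3].T+T[:3,3])@c["camera_matrix"].T;return q[:,:2]/q[:,2:]
def tilemove(goal,yaw):
    "goal TCP xyz mm, yaw: world direction angle of finger line (mod pi). prints tool-frame shift (m) and roll"
    from scipy.spatial.transform import Rotation as R
    s=read_state();M=R.from_quat(s["ee_rot"]).as_matrix();d=M.T@(np.array(goal)-s["position"])
    cur=np.arctan2(M[1,1],M[0,1]);r=-(yaw-cur);r=(r+np.pi/2)%np.pi-np.pi/2
    print("pos",np.round(s["position"],1),"curyaw",round(cur,3),"tool shift m",np.round(d/1000,4),"roll",round(r,3),"or",round(r-np.sign(r)*np.pi,3),"j6",round(s["joints"][5],2),"clock",s["clock"])
E
python3 - <<'E'
from h import *
im=cv2.imread("pics/top0.png")
for n,(a,b,c,d) in dict(L=(90,160,330,320),R=(270,160,480,315)).items():
    s=3.3 if n=="L" else 3.6
    o=cv2.resize(im[b:d,a:c],None,fx=s,fy=s,interpolation=cv2.INTER_CUBIC)
    for u in range(a,c,10): cv2.line(o,(int((u-a)*s),0),(int((u-a)*s),12 if u%50 else 30),(255,255,255),1)
    for v in range(b,d,10): cv2.line(o,(0,int((v-b)*s)),(12 if v%50 else 30,int((v-b)*s)),(255,255,255),1)
    cv2.imwrite(f"pics/c{n}.png",o);print(o.shape)
hsv=cv2.cvtColor(im,cv2.COLOR_BGR2HSV)
m=cv2.inRange(hsv,(8,60,120),(25,255,255))
m=cv2.morphologyEx(m,cv2.MORPH_CLOSE,np.ones((5,5)))
for c in cv2.findContours(m,cv2.RETR_EXTERNAL,cv2.CHAIN_APPROX_NONE)[0]:
    if cv2.contourArea(c)<300: continue
    r=cv2.minAreaRect(ray("top",c[:,0],16)[:,:2].astype(np.float32));print(np.round(cv2.minAreaRect(c)[0]),np.round(r[0],1),np.round(r[1],1),round(r[2],1))
E
```

```text
(528, 792, 3)
(558, 756, 3)
[388. 332.] [ 256.2 -287.5] [ 52.8 213.6] 0.5
[382. 291.] [ 363.  -276.2] [ 63.1 107.3] 18.5
[167. 283.] [377.9 288.5] [ 78.8 105.1] 56.6
[321. 254.] [ 457.3 -116.6] [58.2 58.3] 90.0
[446. 236.] [ 506.3 -447.9] [ 98.7 100.5] 1.0
[511. 202.] [ 599.  -621.5] [ 93.6 112.6] 24.0
[286. 193.] [620.9 -22.3] [144.2 102.3] 82.9
[199. 187.] [636.8 215.3] [83.  83.1] 31.1
```

View pics/cL.png

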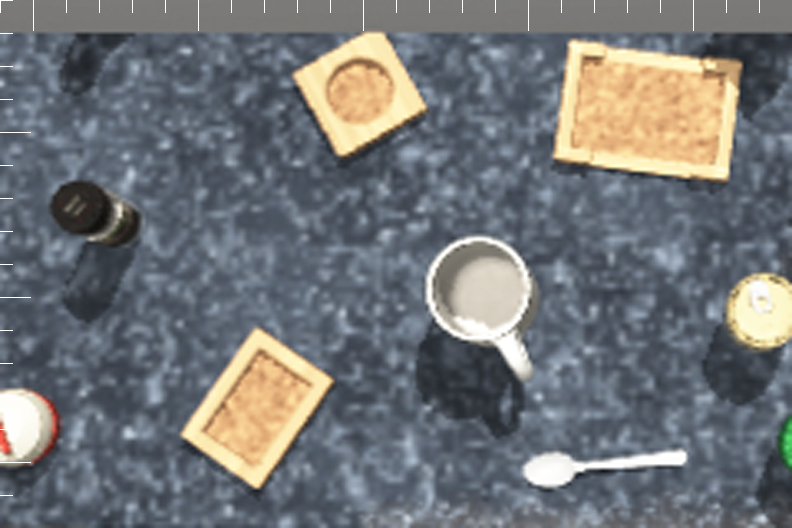

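View pics/cR.png

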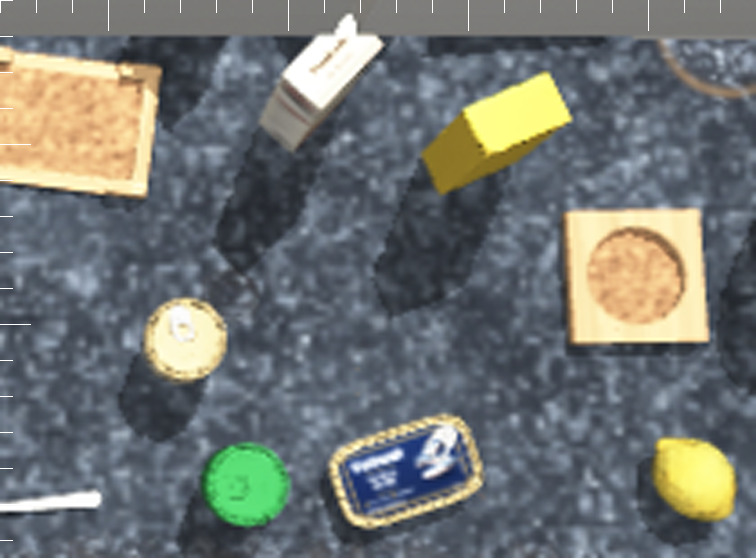

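Measured tray sizes match the given ones (83/83, 99/100, 79/105, 102/144 mm). The box's base edge is at crop (262,120)–(293,150). Its top corners are at (285,75), (325,118) and (385,42). Next come the groceries at their own heights, plus the wall line.

```bash
python3 - <<'E'
from h import *
im=cv2.imread("pics/top0.png");hsv=cv2.cvtColor(im,cv2.COLOR_BGR2HSV)
R=lambda p:[(270+x/3.6,160+y/3.6) for x,y in p]
L=lambda p:[(90+x/3.3,160+y/3.3) for x,y in p]
print("tin",ray("top",R([(186,340)]),72).round(1))
m=cv2.inRange(hsv,(8,60,120),(25,255,255));m=cv2.morphologyEx(m,cv2.MORPH_CLOSE,np.ones((5,5)))
for c in cv2.findContours(m,cv2.RETR_EXTERNAL,cv2.CHAIN_APPROX_NONE)[0]:
    x,y=cv2.minAreaRect(c)[0]
    if abs(x-382)<4 and abs(y-291)<4: print("flat",cv2.minAreaRect(ray("top",c[:,0],25)[:,:2].astype(np.float32)))
    if abs(x-321)<4 and abs(y-254)<4: print("tin",cv2.minAreaRect(ray("top",c[:,0],72)[:,:2].astype(np.float32)))
print("box top",ray("top",R([(285,75),(325,118),(385,42)]),166).round(1).tolist())
print("box bot",ray("top",R([(262,120),(293,150)]),0).round(1).tolist())
print("jar cap",ray("top",L([(77,208)]),105).round(1), "base",ray("top",L([(122,232)]),0).round(1))
print("mug rim",ray("top",L([(479,288)]),101).round(1),"handle end",ray("top",L([(522,372)]),80).round(1))
print("green",ray("top",R([(247,484)]),72).round(1),"yellow top",ray("top",R([(468,105),(487,153),(572,122),(548,73)]),166).round(1).tolist())
print("counter back",ray("top",[(150,170),(300,170),(450,170)],0).round(0).tolist())
# side
print("side wall",ray("side",[(195,330),(203,205),(283,120)],0).round(0).tolist(),"teal base",ray("side",[(220,193),(240,188)],0).round(0).tolist())
print("side jar base",ray("side",[(261,342)],0).round(0),"side box base",ray("side",[(264,180),(272,186),(282,180)],0).round(0).tolist())
E
```

```text
tin [[ 451.7 -115.2   72. ]]
flat ((362.92108154296875, -274.6505432128906), (62.66632080078125, 106.53583526611328), 18.53534507751465)
tin ((452.9572448730469, -113.55443572998047), (55.76301956176758, 55.84489059448242), 89.9591064453125)
box top [[621.8, -176.7, 166.0], [592.6, -202.8, 166.0], [644.6, -243.7, 166.0]]
box bot [[624.3, -177.6, 0.0], [601.3, -200.7, 0.0]]
jar cap [[524.8 410.1 105. ]] base [[519.4 409.7   0. ]]
mug rim [[466.  101.7 101. ]] handle end [[404.   69.9  80. ]]
green [[ 352.  -157.1   72. ]] yellow top [[601.8, -297.7, 166.0], [569.4, -309.2, 166.0], [590.6, -365.9, 166.0], [623.7, -351.3, 166.0]]
counter back [[688.0, 355.0, 0.0], [689.0, -61.0, 0.0], [691.0, -471.0, 0.0]]
side wall [[672.0, 400.0, 0.0], [802.0, -40.0, 0.0], [677.0, -672.0, 0.0]] teal base [[772.0, -110.0, 0.0], [719.0, -146.0, 0.0]]
side jar base [[531. 408.   0.]] side box base [[656.0, -204.0, 0.0], [624.0, -172.0, 0.0], [599.0, -212.0, 0.0]]
```

```bash
python3 - <<'E'
from h import *
im=cv2.imread("pics/top0.png")
cv2.imwrite("pics/z1.png",cv2.resize(im[145:210,300:440],None,fx=5.5,fy=5.5,interpolation=cv2.INTER_NEAREST))
E
```

```text
(no output)
```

View pics/z1.png

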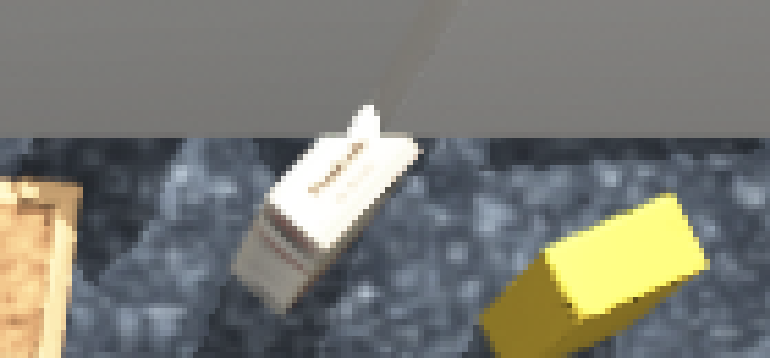

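The spike is a door knob: the grey area is an overhead cabinet front, so I keep lifts low where x > 500. I start with the flat tin.

```bash
python3 - <<'E'
from h import *
tilemove((363,-275,200),0.323)
E
```

```text
pos [ 165.3 -602.2  230.3] curyaw 1.838 tool shift m [-0.2772  0.2632  0.0308] roll 1.515 or -1.626 j6 -0.26 clock 0.1
```

Request:
arm_command:
  steps: [-0.0347,0.0329,0.0038,0,-0.0347,0.0329,0.0038,0,-0.0347,0.0329,0.0038,0,-0.0347,0.0329,0.0038,0,-0.0347,0.0329,0.0038,0,-0.0347,0.0329,0.0038,0,-0.0347,0.0329,0.0038,0,-0.0347,0.0329,0.0038,0,0,0,0,-0.163,0,0,0,-0.163,0,0,0,-0.163,0,0,0,-0.163,0,0,0,-0.163,0,0,0,-0.163,0,0,0,-0.163,0,0,0,-0.163,0,0,0,-0.163,0,0,0,-0.163]
  grip: 0.0854

```text
clock: 2.35
position: [363.1, -275.3, 200.5]
ee_rot: [0.814, -0.58, -0.0, 0.0]
contact_force: [-0.1, -0.8, -0.5]
gripper_width: 85.6
grasp_force: 0.0
```

```bash
python3 - <<'E'
from h import *
tilemove((363,-275,6),0.323)
cal=get_calibration("wrist");im=get_image("wrist")
P=proj("wrist",[(363,-275,25),(347,-225,25)],cal);print(P.round())
cv2.imwrite("pics/w1.png",cv2.cvtColor(im,cv2.COLOR_RGB2BGR))
E
```

```text
pos [ 363.1 -275.3  200.5] curyaw -2.809 tool shift m [-1.000e-04 -1.000e-04  1.945e-01] roll 0.009 or -3.132 j6 0.62 clock 2.35
[[280. 188.]
 [279. 239.]]
```

View pics/w1.png

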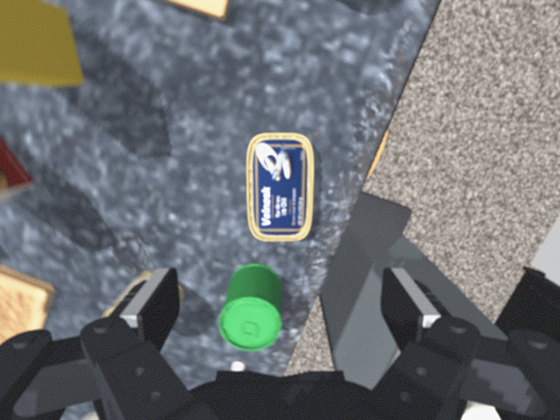

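The tin is centred at (280,187), and its predicted position was (280,188). It is aligned with the fingers, so I descend and grip.

Request:
arm_command:
  steps: [0,0,0.04,0.009,0,0,0.04,0,0,0,0.04,0,0,0,0.03,0,0,0,0.025,0,0,0,0.015,0,0,0,0.008,0,0,0,0,0]

```text
clock: 3.4
position: [363.3, -275.4, 2.6]
ee_rot: [0.81, -0.587, -0.0, 0.0]
contact_force: [-0.5, 1.3, -0.0]
gripper_width: 85.5
grasp_force: 0.0
```

Request:
arm_command:
  steps: [0,0,0,0,0,0,0,0,0,0,0,0,0,0,0,0,0,0,0,0,0,0,0,0]
  grip: 0.045

```text
clock: 4.15
position: [363.9, -275.6, 4.2]
ee_rot: [0.81, -0.586, 0.001, -0.0]
contact_force: [-0.9, 0.8, 6.0]
gripper_width: 58.4
grasp_force: 62.9
```

```bash
python3 - <<'E'
from h import *
tilemove((621,-22.3,110),-0.124)
E
```

```text
pos [ 363.9 -275.6    4.2] curyaw -2.823 tool shift m [-0.1601 -0.3235 -0.1056] roll 0.442 or -2.699 j6 0.61 clock 4.15
```

Request:
arm_command:
  steps: [0,0,-0.025,0,0,0,-0.04,0,0,0,-0.04,0,-0.02,-0.0404,0,0,-0.02,-0.0404,0,0,-0.02,-0.0404,0,0,-0.02,-0.0404,0,0,-0.02,-0.0404,0,0,-0.02,-0.0404,0,0,-0.02,-0.0404,0,0,-0.02,-0.0404,0,0,0,0,0,0.147,0,0,0,0.147,0,0,0,0.147,0,0,0.03,0,0,0,0,0]

```text
clock: 6.15
position: [618.1, -22.6, 75.8]
ee_rot: [-0.662, 0.75, 0.002, -0.002]
contact_force: [0.3, -0.2, -2.2]
gripper_width: 57.9
grasp_force: 65.0
```

```bash
python3 - <<'E'
from h import *
tilemove((621,-22.3,20),-0.124)
cal=get_calibration("wrist");im=get_image("wrist")
print(proj("wrist",[(621,-22.3,6)],cal).round())
cv2.imwrite("pics/w2.png",cv2.cvtColor(im,cv2.COLOR_RGB2BGR))
E
```

```text
pos [618.1 -22.6  75.8] curyaw 3.018 tool shift m [-0.0008 -0.0032  0.0558] roll 0.0 or -3.141 j6 -0.35 clock 6.15
[[274. 223.]]
```

View pics/w2.png

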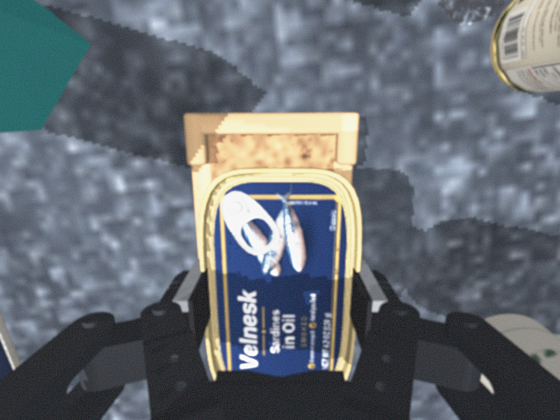

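The far rim corners show at (185,113) and (358,113), parallel to the tin. I use them to check the tray centre.

```bash
python3 - <<'E'
from h import *
p=ray("wrist",[(185,114),(358,113)],16);print(p.round(1),np.linalg.norm(p[0]-p[1]))
w=(p[0]-p[1])/np.linalg.norm(p[0]-p[1]);print("ang",np.degrees(np.arctan2(w[1],w[0])))
n=np.array([-w[1],w[0]]);n*=-np.sign(n[1]);c=(p[0]+p[1])[:2]/2+n*71.5;print(c)
tilemove((c[0],c[1],20),-0.124)
E
```

```text
[[664.8 -96.9  16. ]
 [565.9 -85.2  16. ]] 99.59148912864826
ang -6.694391574223092
[ 607.01755744 -162.05876649]
pos [619.6 -22.6  77.4] curyaw 3.018 tool shift m [ 0.1399 -0.0048  0.0575] roll 0.001 or -3.141 j6 -0.35 clock 6.2
```

My sign was wrong. The correct centre is (615.3,-91)+71.5·(0.117,0.993) = (623.7,-20), against (621,-22.3) from the top camera. I aim for (622.3,-21).

Request:
arm_command:
  steps: [-0.0019,-0.0025,0.02,0,0,0,0.02,0,0,0,0.01,0,0,0,0.008,0,0,0,0.005,0,0,0,0.003,0,0,0,0,0,0,0,0,0]

```text
clock: 7.2
position: [623.4, -20.8, 12.3]
ee_rot: [-0.662, 0.749, -0.0, 0.0]
contact_force: [0.2, -1.4, -1.0]
gripper_width: 58.0
grasp_force: 65.0
```

Request:
arm_command:
  steps: [0,0,0.002,0,0,0,0.0005,0,0,0,0,0]

```text
clock: 7.58
position: [623.5, -20.7, 10.3]
ee_rot: [-0.662, 0.749, -0.0, 0.0]
contact_force: [-2.2, 0.6, 5.2]
gripper_width: 58.3
grasp_force: 65.5
```

Request:
arm_command:
  steps: [0,0,0,0,0,0,0,0,0,0,0,0]
  grip: 0.0854

```text
clock: 7.95
position: [623.1, -20.8, 9.1]
ee_rot: [-0.662, 0.749, 0.0, -0.0]
contact_force: [-0.8, 0.5, -0.1]
gripper_width: 85.4
grasp_force: 0.0
```

Request:
arm_command:
  steps: [0,0,-0.02,0,0,0,-0.04,0,0,0,-0.04,0,0,0,0,0]

```text
clock: 8.45
position: [625.6, -20.5, 113.4]
ee_rot: [-0.663, 0.749, -0.002, 0.003]
contact_force: [-0.4, 0.3, -0.5]
gripper_width: 85.3
grasp_force: 0.0
```

```bash
python3 - <<'E'
from h import *
tilemove((453,-114,110),0)
cal=get_calibration("wrist");im=get_image("wrist")
w=np.array([np.cos(-.124),np.sin(-.124)]);l=np.array([-w[1],w[0]])
for z,a,b in((31,31.5,52.5),(16,50.5,71.5)):
    P=[np.r_[np.array([622.3,-21])+i*a*w+j*b*l,z] for i,j in((1,-1),(-1,-1))]
    print(proj("wrist",P,cal).round())
cv2.imwrite("pics/w3.png",cv2.cvtColor(im,cv2.COLOR_RGB2BGR))
E
```

```text
pos [625.6 -20.5 113.4] curyaw 3.019 tool shift m [0.1139 0.1599 0.0019] roll -0.122 or 3.019 j6 -0.35 clock 8.45
[[237. 137.]
 [334. 137.]]
[[210. 107.]
 [361. 107.]]
```

View pics/w3.png

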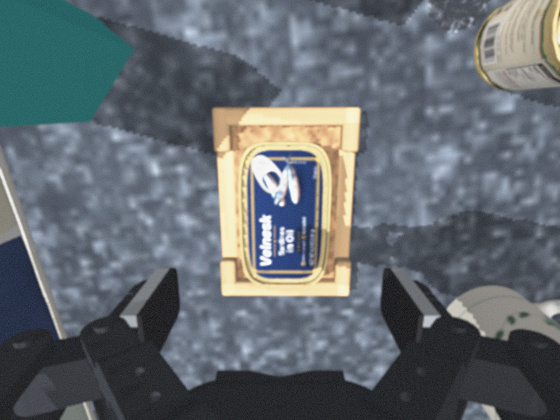

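The flat tin sits in the middle of its tray. Next the round tin.

Request:
arm_command:
  steps: [0.0228,0.032,0,0,0.0228,0.032,0,0,0.0228,0.032,0,0,0.0228,0.032,0,0,0.0228,0.032,0,0,0,0,0,0]

```text
clock: 9.25
position: [446.8, -115.2, 108.2]
ee_rot: [-0.661, 0.75, 0.002, -0.002]
contact_force: [0.9, 0.3, 0.1]
gripper_width: 85.2
grasp_force: 0.0
```

```bash
python3 - <<'E'
from h import *
tilemove((453,-114,26),0)
cal=get_calibration("wrist");im=get_image("wrist")
print(proj("wrist",[(453,-114,72),(453,-142,72),(453,-86,72)],cal).round())
cv2.imwrite("pics/w4.png",cv2.cvtColor(im,cv2.COLOR_RGB2BGR))
E
```

```text
pos [ 446.8 -115.2  108.2] curyaw 3.016 tool shift m [-0.002  -0.0064  0.0822] roll -0.125 or 3.016 j6 -0.23 clock 9.25
[[268. 244.]
 [261. 196.]
 [274. 288.]]
```

View pics/w4.png

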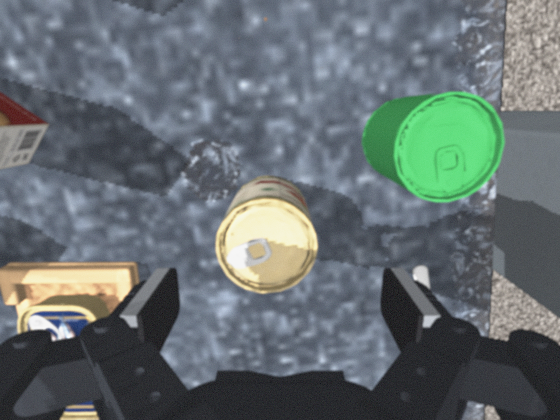

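The tin's lid is centred at (267,243), and its predicted position was (268,244).

Request:
arm_command:
  steps: [0,0,0.02,0,0,0,0,0,0,0,0,0]

```text
clock: 9.68
position: [451.1, -114.1, 89.4]
ee_rot: [-0.663, 0.749, -0.0, -0.0]
contact_force: [-0.5, -0.4, -0.0]
gripper_width: 85.6
grasp_force: 0.0
```

Request:
arm_command:
  steps: [0,-0.002,0.02,0,0,0,0.02,0,0,0,0.015,0,0,0,0.008,0,0,0,0,0,0,0,0,0]

```text
clock: 10.42
position: [453.0, -114.5, 27.0]
ee_rot: [-0.662, 0.749, -0.0, 0.001]
contact_force: [1.1, -0.6, 1.2]
gripper_width: 85.2
grasp_force: 0.0
```

Request:
arm_command:
  steps: [0,0,0,0,0,0,0,0,0,0,0,0,0,0,0,0,0,0,0,0]
  grip: 0.04

```text
clock: 11.05
position: [453.2, -114.6, 27.3]
ee_rot: [-0.663, 0.749, -0.001, 0.001]
contact_force: [-0.6, 1.9, 6.6]
gripper_width: 56.2
grasp_force: 63.1
```

```bash
python3 - <<'E'
from h import *
tilemove((506,-448,110),-0.124)
E
```

```text
pos [ 453.2 -114.6   27.3] curyaw 3.019 tool shift m [ 0.3245 -0.0933 -0.0825] roll 0.002 or -3.14 j6 -0.22 clock 11.05
```

Request:
arm_command:
  steps: [0,0,-0.015,0,0,0,-0.03,0,0.0423,-0.0086,0,0,0.0423,-0.0086,0,0,0.0423,-0.0086,0,0,0.0423,-0.0086,0,0,0.0423,-0.0086,0,0,0.0376,-0.0167,0,0,0.0376,-0.0167,0,0,0.0376,-0.0167,0,0,0,0,0,0,0,0,0,0,0,0,0,0]

```text
clock: 12.68
position: [504.5, -446.7, 71.0]
ee_rot: [-0.663, 0.749, 0.001, -0.0]
contact_force: [-0.1, 0.5, -2.4]
gripper_width: 56.0
grasp_force: 64.5
```

```bash
python3 - <<'E'
from h import *
tilemove((506,-448,33.3),-0.124)
cal=get_calibration("wrist");im=get_image("wrist")
t=np.array([506.3,-447.9]);a=np.radians(1);R=np.array([[np.cos(a),-np.sin(a)],[np.sin(a),np.cos(a)]])
print(proj("wrist",[np.r_[t+R@np.array(k)*48.5,16] for k in((1,-1),(-1,-1),(-1,1),(1,1))],cal).round())
cv2.imwrite("pics/w5.png",cv2.cvtColor(im,cv2.COLOR_RGB2BGR))
E
```

```text
pos [ 504.5 -446.7   71. ] curyaw 3.019 tool shift m [ 0.0012 -0.0017  0.0377] roll 0.002 or -3.14 j6 0.36 clock 12.675
[[181. 160.]
 [348. 137.]
 [361. 288.]
 [213. 307.]]
```

View pics/w5.png

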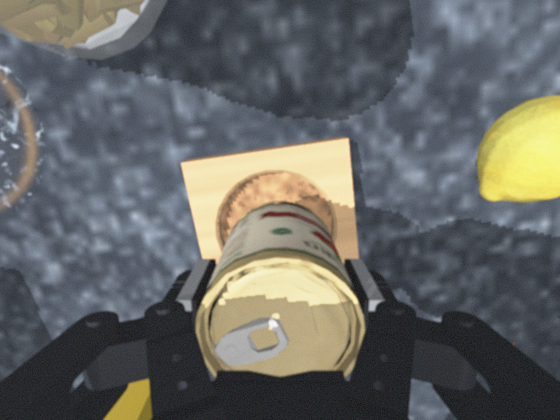

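The tray's far corners are at (181,161) and (349,138), as predicted at (181,160) and (348,137). I lower the tin.

Request:
arm_command:
  steps: [0.001,-0.0005,0.015,0,0,0,0.01,0,0,0,0.006,0,0,0,0.004,0,0,0,0.002,0,0,0,0,0,0,0,0,0]

```text
clock: 13.6
position: [505.5, -449.1, 34.8]
ee_rot: [-0.662, 0.749, -0.0, 0.0]
contact_force: [-0.1, 0.1, -1.9]
gripper_width: 56.4
grasp_force: 64.5
```

Request:
arm_command:
  steps: [0,0,0.0015,0,0,0,0.001,0,0,0,0,0]

```text
clock: 13.98
position: [505.6, -449.1, 33.4]
ee_rot: [-0.662, 0.749, -0.001, -0.0]
contact_force: [-2.2, 1.7, 6.0]
gripper_width: 56.3
grasp_force: 65.1
```

Request:
arm_command:
  steps: [0,0,0,0,0,0,0,0,0,0,0,0]
  grip: 0.0854

```text
clock: 14.35
position: [505.3, -448.9, 31.6]
ee_rot: [-0.662, 0.749, 0.0, -0.0]
contact_force: [0.3, -0.4, 1.1]
gripper_width: 85.5
grasp_force: 0.0
```

Request:
arm_command:
  steps: [0,0,-0.03,0,0,0,-0.04,0,0,0,-0.03,0,0,0,0,0,0,0,0,0]

```text
clock: 14.98
position: [504.8, -448.5, 130.9]
ee_rot: [-0.662, 0.749, 0.001, -0.0]
contact_force: [-0.7, -0.2, -0.8]
gripper_width: 85.4
grasp_force: 0.0
```

```bash
python3 - <<'E'
from h import *
tilemove((636,-211,190),0.82)
cal=get_calibration("wrist");im=get_image("wrist")
print(proj("wrist",[(506.3,-447.9,78),(506.3,-447.9-28.5,78),(506.3+28.5,-447.9,78)],cal).round())
cv2.imwrite("pics/w6.png",cv2.cvtColor(im,cv2.COLOR_RGB2BGR))
E
```

```text
pos [ 504.8 -448.5  130.9] curyaw 3.018 tool shift m [-0.2519 -0.1009 -0.0589] roll -0.943 or 2.198 j6 0.36 clock 14.975
[[277. 232.]
 [271. 186.]
 [230. 237.]]
```

View pics/w6.png

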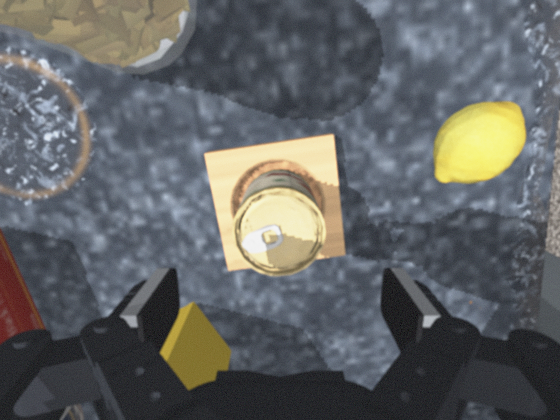

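The round tin is seated: lid centre (280,231), predicted (277,232). For the box I fit the pose to its five visible corners in the zoomed top picture: A(348.7,182.3), B(358.5,190.5), C(376,173.2), and the base corners.

```bash
python3 - <<'E'
from h import *
from scipy.optimize import least_squares
U=np.array([(348.7,182.3),(358.5,190.5),(376,173.2),(342.2,194.1),(352.4,201.7)])
M=np.array([(19,32.5,166),(-19,32.5,166),(-19,-32.5,166),(19,32.5,0),(-19,32.5,0)])
cal=get_calibration("top")
def f(p):
    c,s=np.cos(p[2]),np.sin(p[2]);q=np.c_[p[0]+c*M[:,0]-s*M[:,1],p[1]+s*M[:,0]+c*M[:,1],M[:,2]]
    return (proj("top",q,cal)-U).ravel()
r=least_squares(f,(636,-211,0.8));print(r.x.round(2),r.fun.round(1))
x,y,t=r.x;L=np.array([np.sin(t),-np.cos(t)])
pre=np.array([x,y])-110*L;print("slide dir",L.round(3),"pre",pre.round(1))
tilemove((*pre,115),t)
E
```

```text
[ 632.86 -209.07    0.83] [-1.  -1.4  1.1  0.9  1.5 -1.4 -1.   0.2 -0.8  1.9]
slide dir [ 0.74  -0.672] pre [ 551.4 -135.1]
pos [ 504.6 -448.4  130.4] curyaw 3.018 tool shift m [-0.3166 -0.0079  0.0158] roll -0.957 or 2.185 j6 0.36 clock 15.025
```

Request:
arm_command:
  steps: [-0.0468,0.0242,0,0,-0.0468,0.0242,0,0,-0.0468,0.0242,0,0,-0.0415,0,0.004,0,-0.0415,0,0.004,0,-0.0415,0,0.004,0,-0.0415,0,0.004,0,-0.005,-0.04,0,0,-0.005,-0.04,0,0,0,0,0,-0.16,0,0,0,-0.16,0,0,0,-0.16,0,0,0,-0.16,0,0,0,-0.16,0,0,0,-0.157,0,0,0,0,0,0,0,0,0,0,0,0]

```text
clock: 17.27
position: [551.3, -135.8, 115.6]
ee_rot: [0.933, -0.361, -0.0, 0.0]
contact_force: [0.2, -0.2, 0.2]
gripper_width: 85.4
grasp_force: 0.0
```

```bash
python3 - <<'E'
from h import *
tilemove((632.9,-209.1,115),0.83)
cal=get_calibration("wrist");im=get_image("wrist")
print(proj("wrist",[(632.9,-209.1,166)],cal).round())
cv2.imwrite("pics/w7.png",cv2.cvtColor(im,cv2.COLOR_RGB2BGR))
E
```

```text
pos [ 551.3 -135.8  115.6] curyaw -2.309 tool shift m [ 0.1097 -0.0006  0.0006] roll 0.003 or -3.139 j6 0.79 clock 17.275
[[282. -69.]]
```

View pics/w7.png

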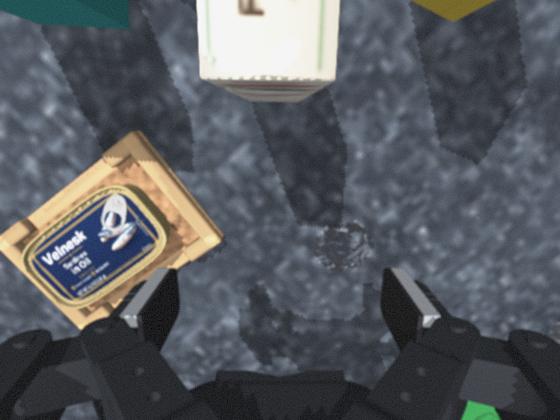

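The box's near top edge runs from (200,80) to (336,82).

```bash
python3 - <<'E'
from h import *
p=ray("wrist",[(200,80),(336,82)],166)[:,:2];print(p.round(1),np.linalg.norm(p[0]-p[1]))
w=p[0]-p[1];t=np.arctan2(w[1],w[0]);L=np.array([np.sin(t),-np.cos(t)]);c=p.mean(0)+32.5*L
print(c,t);tilemove((*c,115),t)
E
```

```text
[[ 623.3 -172.2]
 [ 599.7 -197.6]] 34.69408141629234
[ 635.26222282 -207.04469292] 0.8200069621379116
pos [ 551.4 -135.8  115.7] curyaw -2.309 tool shift m [ 0.11   -0.0037  0.0007] roll 0.013 or -3.129 j6 0.79 clock 17.325
```

Request:
arm_command:
  steps: [0,-0.003,0,0.01,0.03,0,0,0,0.03,0,0,0,0.025,0,0,0,0.015,0,0,0,0.01,0,0,0,0,0,0,0,0,0,0,0]

```text
clock: 18.32
position: [633.8, -207.8, 116.0]
ee_rot: [0.931, -0.365, -0.0, -0.0]
contact_force: [-0.3, 0.2, 0.2]
gripper_width: 85.3
grasp_force: 0.0
```

Request:
arm_command:
  steps: [0,0,0,0,0,0,0,0,0,0,0,0,0,0,0,0,0,0,0,0,0,0,0,0]
  grip: 0.025

```text
clock: 19.08
position: [634.5, -208.2, 116.2]
ee_rot: [0.931, -0.365, 0.0, -0.0]
contact_force: [-0.3, 1.2, 2.2]
gripper_width: 38.1
grasp_force: 60.4
```

Request:
arm_command:
  steps: [0,0,-0.015,0,0,0,-0.015,0,0,0,0,0,0,0,0,0]

```text
clock: 19.58
position: [634.0, -208.2, 145.9]
ee_rot: [0.931, -0.365, -0.0, -0.0]
contact_force: [0.4, -0.6, -0.6]
gripper_width: 38.3
grasp_force: 60.1
```

```bash
python3 - <<'E'
from h import *
tilemove((377.9,288.5,145),0.988)
E
```

```text
pos [ 634.  -208.2  145.9] curyaw -2.318 tool shift m [-0.5254 -0.1904  0.0011] roll -0.164 or 2.977 j6 0.9 clock 19.575
```

Request:
arm_command:
  steps: [-0.02,0.003,0,0,-0.042,0.006,0,0,-0.043,0.0062,0,0,-0.043,0.0062,0,0,-0.043,0.0062,0,0,-0.043,0.0062,0,0,-0.0237,0.0031,0,0,0,0,-0.033,0,0,0,-0.033,0,0,0,-0.033,0,0,0,0,0,0,0,0,0]

```text
clock: 21.08
position: [419.2, -60.3, 244.0]
ee_rot: [0.931, -0.365, -0.001, 0.0]
contact_force: [0.4, 0.2, -0.4]
gripper_width: 38.1
grasp_force: 60.4
```

Request:
arm_command:
  steps: [-0.0335,-0.0284,0,0,-0.0335,-0.0284,0,0,-0.0335,-0.0284,0,0,-0.0335,-0.0284,0,0,-0.0335,-0.0284,0,0,-0.0335,-0.0284,0,0,-0.0335,-0.0284,0,0,-0.0335,-0.0284,0,0,0,0,0,-0.082,0,0,0,-0.082,0,0,0,0,0,0,0,0]

```text
clock: 22.58
position: [377.5, 288.1, 244.1]
ee_rot: [0.958, -0.288, -0.0, 0.001]
contact_force: [1.1, -0.1, -1.1]
gripper_width: 38.2
grasp_force: 60.5
```

```bash
python3 - <<'E'
from h import *
tilemove((377.9,288.5,123),0.988)
cal=get_calibration("wrist")
t=np.array([377.9,288.5]);a=.988;R=np.array([[np.cos(a),-np.sin(a)],[np.sin(a),np.cos(a)]])
print(proj("wrist",[np.r_[t+R@(np.array(k)*(38,51.5)),16] for k in((1,-1),(-1,-1),(-1,1),(1,1))],cal).round())
E
```

```text
pos [377.5 288.1 244.1] curyaw -2.155 tool shift m [ 1.000e-04 -8.000e-04  1.211e-01] roll -0.001 or 3.14 j6 -0.01 clock 22.575
[[244. 130.]
 [316. 129.]
 [313. 222.]
 [247. 222.]]
```

Request:
arm_command:
  steps: [0,0,0.03,0,0,0,0.03,0,0,0,0.02,0,0,0,0,0,0,0,0,0]

```text
clock: 23.2
position: [378.2, 288.9, 165.7]
ee_rot: [0.958, -0.287, 0.0, -0.001]
contact_force: [0.5, -0.1, -0.8]
gripper_width: 37.7
grasp_force: 60.4
```

```bash
python3 - <<'E'
from h import *
tilemove((377.9,288.5,123),0.988)
cal=get_calibration("wrist");im=get_image("wrist");s1=get_image("side")
t=np.array([377.9,288.5]);a=.988;R=np.array([[np.cos(a),-np.sin(a)],[np.sin(a),np.cos(a)]])
print(proj("wrist",[np.r_[t+R@(np.array(k)*(38,51.5)),16] for k in((1,-1),(-1,-1),(-1,1),(1,1))],cal).round())
A=cv2.cvtColor(im,cv2.COLOR_RGB2BGR);B=cv2.cvtColor(s1,cv2.COLOR_RGB2BGR)[200:400,180:420]
B=cv2.resize(B,(504,420));cv2.imwrite("pics/w8.png",cv2.resize(np.hstack([A[:,120:440],B]),None,fx=.97,fy=.97))
E
```

```text
pos [378.2 288.9 165.7] curyaw -2.154 tool shift m [-0.0001  0.0005  0.0427] roll -0.0 or 3.141 j6 -0.01 clock 23.2
[[237. 135.]
 [327. 135.]
 [323. 249.]
 [240. 249.]]
```

View pics/w8.png

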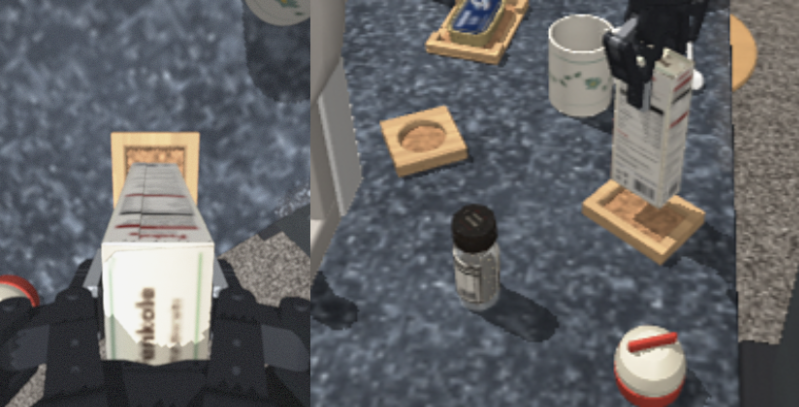

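The tray's far corners are at (234,136) and (324,136), within 3 px of the prediction, and the box hangs plumb above the recess. I lower it.

Request:
arm_command:
  steps: [0,0,0.015,0,0,0,0.012,0,0,0,0.008,0,0,0,0.004,0,0,0,0.002,0,0,0,0,0,0,0,0.0015,0,0,0,0.0015,0,0,0,0,0]

```text
clock: 24.42
position: [378.0, 288.7, 122.1]
ee_rot: [0.958, -0.287, 0.0, -0.0]
contact_force: [-1.4, -0.6, 6.0]
gripper_width: 37.9
grasp_force: 61.2
```

Request:
arm_command:
  steps: [0,0,0,0,0,0,0,0,0,0,0,0,0,0,0,0]
  grip: 0.0854

```text
clock: 24.92
position: [377.7, 288.4, 120.8]
ee_rot: [0.958, -0.287, -0.0, 0.0]
contact_force: [-1.1, -0.0, -0.5]
gripper_width: 85.2
grasp_force: 0.0
```

Request:
arm_command:
  steps: [0,0,-0.02,0,0,0,-0.03,0,0,0,-0.03,0,0.0111,-0.0365,0,0,0.0111,-0.0365,0,0,0.0111,-0.0365,0,0,0.0111,-0.0365,0,0,0.0111,-0.0365,0,0,0,0,0.03,0,0,0,0,0,0,0,0,0]

```text
clock: 26.3
position: [524.7, 410.4, 171.7]
ee_rot: [0.958, -0.287, 0.0, -0.0]
contact_force: [0.6, 0.2, -0.1]
gripper_width: 85.4
grasp_force: 0.0
```

```bash
python3 - <<'E'
from h import *
tilemove((524,410,60),0.988)
cal=get_calibration("wrist");im=get_image("wrist")
g=cv2.cvtColor(im,cv2.COLOR_RGB2GRAY);p=proj("wrist",[(524.8,410,105)],cal)[0];print(p.round())
x0,y0=int(p[0])-90,int(p[1])-90
for thr in (45,60):
    m=(g[max(y0,0):y0+180,x0:x0+180]<thr).astype(np.uint8);m=cv2.morphologyEx(m,cv2.MORPH_OPEN,np.ones((5,5)))
    n,l,st,ce=cv2.connectedComponentsWithStats(m)
    for i in range(1,n):
        if st[i,4]>300: print(thr,st[i].tolist(),(ce[i]+[x0,max(y0,0)]).round(),ray("wrist",[ce[i]+[x0,max(y0,0)]],105,cal).round(1))
cv2.imwrite("pics/w9.png",cv2.cvtColor(im,cv2.COLOR_RGB2BGR))
s=cv2.cvtColor(get_image("side"),cv2.COLOR_RGB2BGR);cv2.imwrite("pics/s9.png",s)
E
```

```text
pos [524.7 410.4 171.7] curyaw -2.153 tool shift m [-0.0005  0.0008  0.1117] roll 0.0 or -3.141 j6 0.08 clock 26.3
[282. 224.]
```

```bash
python3 - <<'E'
from h import *
im=cv2.imread("pics/w9.png");g=cv2.medianBlur(cv2.cvtColor(im,cv2.COLOR_BGR2GRAY),5)
c=cv2.HoughCircles(g[120:330,180:390],cv2.HOUGH_GRADIENT,1,60,param1=80,param2=18,minRadius=25,maxRadius=42)
if c is not None:
    for x,y,r in c[0][:3]: print(x+180,y+120,r,ray("wrist",[(x+180,y+120)],105).round(1))
s=cv2.imread("pics/s9.png")
cv2.imwrite("pics/v9.png",np.hstack([im[100:340,160:400],cv2.resize(s[170:370,180:430],(500,400))[:240*1]]) if 0 else np.hstack([cv2.resize(im[60:380,120:440],(399,420)),cv2.resize(s[140:370,190:410],(400,420))]))
E
```

```text
275.5 220.5 33.6 [[529.  412.8 105. ]]
292.5 149.5 29.9 [[561.2 379.  105. ]]
```

View pics/v9.png

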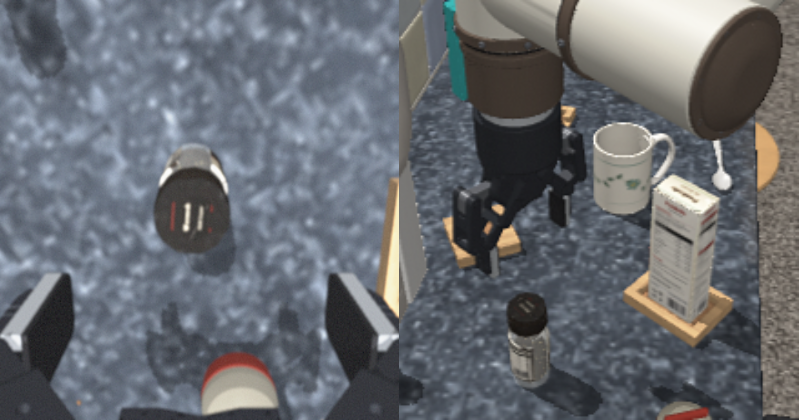

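The box stands in its recess. The cap is centred at (275,220), which puts it at (529,413), against (525,410) from the top camera. I use (528,412).

Request:
arm_command:
  steps: [0.0019,-0.0031,0.02,0,0,0,0.03,0,0,0,0.03,0,0,0,0.025,0,0,0,0.015,0,0,0,0.007,0,0,0,0,0,0,0,0,0]

```text
clock: 27.4
position: [528.3, 412.4, 45.0]
ee_rot: [0.958, -0.287, 0.0, -0.001]
contact_force: [-0.0, 0.4, 0.4]
gripper_width: 85.3
grasp_force: 0.0
```

Request:
arm_command:
  steps: [0,0,0,0,0,0,0,0,0,0,0,0,0,0,0,0,0,0,0,0,0,0,0,0]
  grip: 0.03

```text
clock: 28.15
position: [528.3, 412.3, 44.8]
ee_rot: [0.958, -0.287, 0.001, -0.001]
contact_force: [-0.7, -0.8, 5.5]
gripper_width: 39.9
grasp_force: 57.5
```

Request:
arm_command:
  steps: [0,0,-0.015,0,0,0,-0.02,0,0,0,0,0,0,0,0,0]

```text
clock: 28.65
position: [527.1, 411.2, 77.9]
ee_rot: [0.958, -0.288, -0.001, 0.001]
contact_force: [0.3, -0.7, -2.7]
gripper_width: 39.6
grasp_force: 57.4
```

```bash
python3 - <<'E'
from h import *
tilemove((636.8,215.3,80),0.988)
E
```

```text
pos [527.1 411.2  77.9] curyaw -2.154 tool shift m [ 0.1995  0.1031 -0.0021] roll -0.0 or 3.141 j6 0.08 clock 28.65
```

Request:
arm_command:
  steps: [0.03,0.0155,0,0,0.04,0.0206,0,0,0.04,0.0206,0,0,0.04,0.0206,0,0,0.03,0.0155,0,0,0.0195,0.0103,0,0,0,0,0,0,0,0,0,0,0,0,0,0]

```text
clock: 29.78
position: [637.1, 217.1, 78.8]
ee_rot: [0.958, -0.287, -0.0, -0.0]
contact_force: [0.3, 1.3, -1.8]
gripper_width: 39.7
grasp_force: 57.4
```

```bash
python3 - <<'E'
from h import *
tilemove((636.8,215.3,51),0.988)
cal=get_calibration("wrist");im=get_image("wrist")
t=np.array([636.8,215.3]);a=np.radians(31.1);R=np.array([[np.cos(a),-np.sin(a)],[np.sin(a),np.cos(a)]])
print("pred",proj("wrist",[np.r_[t+R@np.array(k)*40.5,16] for k in((1,-1),(-1,-1),(-1,1),(1,1))],cal).round().tolist())
hsv=cv2.cvtColor(im,cv2.COLOR_RGB2HSV);m=cv2.inRange(hsv,(8,60,120),(25,255,255));m=cv2.morphologyEx(m,cv2.MORPH_CLOSE,np.ones((5,5)))
for c in cv2.findContours(m,cv2.RETR_EXTERNAL,cv2.CHAIN_APPROX_NONE)[0]:
    if cv2.contourArea(c)>1500: print(cv2.contourArea(c),cv2.approxPolyDP(cv2.convexHull(c),4,True)[:,0].tolist())
cv2.imwrite("pics/w10.png",cv2.cvtColor(im,cv2.COLOR_RGB2BGR))
E
```

```text
pos [637.1 217.1  78.8] curyaw -2.152 tool shift m [0.0007 0.0017 0.0278] roll 0.002 or -3.14 j6 0.42 clock 29.775
pred [[252.0, 138.0], [371.0, 196.0], [312.0, 300.0], [201.0, 253.0]]
9105.5 [[249, 141], [368, 198], [336, 255], [213, 262], [199, 254]]
5382.5 [[496, 0], [559, 0], [559, 160], [539, 154]]
```

The observed tray corners fall within 2 mm of the current position, so I lower the jar directly.

Request:
arm_command:
  steps: [-0.0005,0,0.01,0,0,0,0.008,0,0,0,0.005,0,0,0,0.003,0,0,0,0.001,0,0,0,0,0,0,0,0.001,0,0,0,0.001,0,0,0,0,0]

```text
clock: 30.95
position: [637.4, 216.4, 50.8]
ee_rot: [0.958, -0.287, 0.0, -0.0]
contact_force: [-1.8, -1.0, 3.3]
gripper_width: 39.8
grasp_force: 57.5
```

Contact is at the expected height, so I release and retreat straight up, clear of the cabinet.

Request:
arm_command:
  steps: [0,0,0,0,0,0,0,0,0,0,0,0,0,0,0,0]
  grip: 0.0854

```text
clock: 31.45
position: [637.2, 216.2, 49.8]
ee_rot: [0.958, -0.287, -0.0, 0.0]
contact_force: [0.9, 0.7, 0.1]
gripper_width: 85.3
grasp_force: 0.0
```

Request:
arm_command:
  steps: [0,0,-0.02,0,0,0,-0.03,0,0,0,-0.03,0,0,0,-0.02,0,0,0,0,0,0,0,0,0]

```text
clock: 32.2
position: [636.5, 216.0, 148.7]
ee_rot: [0.958, -0.287, -0.001, 0.0]
contact_force: [-1.1, 0.3, 0.3]
gripper_width: 85.3
grasp_force: 0.0
```

```bash
python3 - <<'E'
from h import *
cal=get_calibration("wrist");im=get_image("wrist");print(read_state()["position"],read_state()["contact_force"])
def hough(n,im,P,z,r,cal):
    p=proj(n,[P],cal)[0];x0,y0=(p-60).astype(int);g=cv2.medianBlur(cv2.cvtColor(im,cv2.COLOR_RGB2GRAY),5)
    c=cv2.HoughCircles(g[y0:y0+120,x0:x0+120],cv2.HOUGH_GRADIENT,1,60,param1=80,param2=15,minRadius=r[0],maxRadius=r[1])
    if c is not None: print(n,c[0][0].round(1),ray(n,[c[0][0][:2]+[x0,y0]],z,cal).round(1))
hough("wrist",im,(637,216,111),111,(25,45),cal)
hsv=cv2.cvtColor(im,cv2.COLOR_RGB2HSV);m=cv2.inRange(hsv,(8,60,120),(25,255,255));m=cv2.morphologyEx(m,cv2.MORPH_CLOSE,np.ones((5,5)))
for c in cv2.findContours(m,cv2.RETR_EXTERNAL,cv2.CHAIN_APPROX_NONE)[0]:
    if cv2.contourArea(c)>1500: r=cv2.minAreaRect(ray("wrist",c[:,0],16,cal)[:,:2].astype(np.float32));print(np.round(r[0],1),np.round(r[1],1))
# mug, before and after
a=cv2.imread("pics/s9.png");b=cv2.imread("pics/side0.png");s=cv2.cvtColor(get_image("side"),cv2.COLOR_RGB2BGR)
reg=np.s_[205:258,293:345];print("mug diff side",np.abs(s[reg].astype(int)-b[reg]).mean())
bx=np.s_[225:320,325:380];print("box diff since s9",np.abs(s[bx].astype(int)-a[bx]).mean())
E
```

```text
[636.39295897 215.89397171 148.32108898] [-0.45469205  0.05881145  0.05224313]
wrist [57.5 57.5 37.7] [[639.5 216.2 111. ]]
[636.7 217.4] [83.  83.3]
[627.2  14.7] [ 83.1 102.1]
mug diff side 14.222544750846637
box diff since s9 6.015311004784689
```

```bash
python3 - <<'E'
from h import *
b=cv2.imread("pics/side0.png");s=cv2.cvtColor(get_image("side"),cv2.COLOR_RGB2BGR)
r=cv2.matchTemplate(s[185:280,270:365],b[205:258,293:345],cv2.TM_CCOEFF_NORMED);print("mug",cv2.minMaxLoc(r)[1],np.array(cv2.minMaxLoc(r)[3])-[23,20])
a=cv2.imread("pics/s9.png")
r=cv2.matchTemplate(s[210:335,310:395],a[225:320,325:380],cv2.TM_CCOEFF_NORMED);print("box",cv2.minMaxLoc(r)[1],np.array(cv2.minMaxLoc(r)[3])-[15,15])
print(job_done())
E
```

```text
mug 0.6281173825263977 [0 0]
box 0.9580583572387695 [0 0]
the job is handed in; nothing more can be done
None
```

I put all four groceries upright in their trays, released them and handed the job in at about 32 s. My pictures and contact heights show each seated within about 3 mm of its tray centre. The mug showed no shift in the side view (a weak image match, with the arm close by). The hand-in returned no verdict.

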